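Set out the bearing kit on the workshop bench

TASK

Set out the kit for a bearing job: lay the bright new bearing flat and centred on top of the round wooden block and put the brass bush upright into its bore with the flange resting fully on the bearing, and stand the yellow oil bottle midway between the block and the blue parts dish. Stand the metal socket upright on the bench directly behind the block, and the grease tub upright directly to the left of the socket, each with a gap of about 25 mm to its neighbour; behind and left are as the robot sees them, behind being farther from it, straight across the bench. Leave the rusty old bearing, the spanner and the mug where they are.

Things in the scene. Friction and masses are not known exactly. Their poses are not given: they have to be found in the camera images.
- block: ANCHOR, fixed: round block of pale wood, plain flat top, diameter 80, height 40. Origin: centre of its underside, on the bench. Its axes are those of the world (x away from the robot, y to the robot's left).
- dish: ANCHOR, fixed: blue round magnetic parts dish holding a few nuts, rim diameter 100, base diameter 76, height 26. Origin: centre of its underside, on the bench.
- bearing: TO PLACE, loose: new ball bearing, a bright steel ring with a broad black seal on top, lying flat. Outer diameter 62, bore 32, height 20, about 0.22 kg. Origin: centre of its underside, z up.
- bush: TO PLACE, loose: brass bush, upright, 45 high, 0.16 kg: from below a spigot (diameter 24, length 14), a flange (diameter 48, 6 thick), a round head to grip by (diameter 30, length 25) with a black dot on top. Origin: centre of the spigot's lower end, z up. Spigot fits the bore with 4 mm room all round; when the flange rests on the bearing, the origin is 6 above the bearing's underside.
- socket: TO PLACE, loose: pale metal spanner socket, an upright cylinder of diameter 36 and height 55 with a red band and a black square in its top. About 0.2 kg. Origin: centre of its underside, z up.
- tub: TO PLACE, loose: small white grease tub with a closed green lid, upright cylinder of diameter 50 and height 50. About 0.12 kg. Origin: centre of its underside, z up.
- oil: TO PLACE, loose: yellow plastic oil bottle, upright; body of diameter 48 up to 70, tapering shoulder, black cap of diameter 22, in all 110 high. About 0.14 kg. Origin: centre of its underside, z up.
- old_bearing: LEAVE ALONE, loose: old bearing, a rusty brown ring of the same size as the new one (62 across, 20 high), lying among the kit. Origin: centre of its underside.
- spanner: LEAVE ALONE, loose: steel spanner 160 long lying across the bench beyond the work. Origin: under its middle; its x axis runs along it.
- mug: LEAVE ALONE, loose: white mug, 76 across and 85 high, standing to the right of the work. Origin: centre of its underside.
Mind the look-alikes: they are no part of the job. Leave any pink or purple look-alike of the bearing alone.

How it is judged:
By the outcome, as a careful person would: the job done as asked, in the order asked, and still so for the second after the job is handed in, with the robot touching nothing.
It also fails if it takes over 136 s, if anything falls off the work surface, if the arm or the gripper's body presses on something with over 40 N, if the wrist force passes 120 N, or if a joint passes its speed limit or range.

ROBOT

A 6-joint arm with a two-finger parallel gripper is mounted at the origin on the work surface. World frame = base frame: x ahead of the robot, y to its left, z up, the work surface at z = 0. Lengths are in m, angles in rad, forces in N, time in s.
With the tool pointing down it reaches from about 0.35 to 0.725 m from the base axis. Payload 4.3 kg.
Tool frame: the origin (TCP) lies on the centre line of the jaws, within the pads' length; the fingertips stand 14 mm ahead of it and the grasp point (between the pads) lies 5 mm behind it (robot.tip_reach is the distance from the TCP to the fingertips, in m); z points along the fingers, y is the line along which they close (so a half turn about z gives the same grasp; the last joint's range is limited). The gripper opens to 85 mm and grips with 20 to 120 N. Pads are 22 mm wide; open, the fingers measure 114 mm over their backs; the gripper's body (76 mm by 85 mm) begins 54 mm behind the grasp point. The pads swing forward as they close: fully open they stand 13 mm farther back than shut.
Start: joints at [1.056, 0.377, 0.081, 1.274, 0, 1.46], TCP at [0.226, 0.529, 0.245] pointing down, gripper open.
Joint ranges: [-2.72, 2.72], [-0.84, 1.66], [-1.02, 1.22], [-1.77, 2.12], [-1.37, 1.28], [-3.14, 3.14]. Speed limits (rad/s): [2.57, 2.57, 3.14, 3.14, 3.14, 3.14].

INTERFACE

Orientations are given as a 3x3 rotation matrix whose columns are the frame's x, y, z axes.
In Python, from plant import robot, camera gives the robot as it stands. The module is installed in compiled form; this text tells all that it offers.
- The arm moves only by the tool apply_moves, never from a script. Its argument "steps" is a list that holds one entry, the list of rows, each a list of 4 numbers: the shift along the tool's x, y, z each as a share of 100 cm, from -1 to 1, then the turn about the tool's z as a share of 180 degrees, from -1 to 1. In form: [[[dx, dy, dz, roll], ...]]. A call has 1 to 12 rows; each row shifts and turns the commanded pose from where the row before left it, along the tool's axes as they then stand; what a row does not reach is not made up. A row lasts 1/8 s, in which the tool goes at most 62.5 mm and 10.7 degrees, less where a joint would pass 70% of its speed; a pose out of reach is approached as far as the arm can. A call with a number of a shift or a turn outside -1 to 1 is refused whole. A call with a gripper value outside its range is refused whole. "jaw" is the opening, from 0 (shut) to 1 (fully open), set as the call begins (left out, the last holds). The fingers move at their own pace and stop on an object; "force" is the grip in N (left out, the last holds). Time passes only in rows, so rows that do not move let the fingers close. It gives the time, the measured TCP pose, the force, the opening and the grip force at its end, in the units of the state.
- robot.get_obs(): the state, without advancing time (a new reading comes with each control period).
- camera(name): name is "side" or "top" or "wrist"; returns a dict with "pixels" (400x640x3 uint8, red, green, blue), "fx", "fy", "cx", "cy" (pixels), "extrinsics" (4x4, takes a point from world to camera coordinates). Camera axes: x right, y up, looking along -z (the intrinsics and any distortion apply to the point x, -y, -z); pixel columns grow to the right and rows downward; lengths in m; the calibration is good to about 2 mm. A picture is of the moment at which its call begins. There is no depth.
- robot.close_job(): hands the job in; it is judged then, once.
The state is a dict: "clock": time; "joint_positions": joint angles; "joint_vel": joint speeds; "tau": joint torques, N m; "tool_pos": TCP position; "tool_rot": TCP orientation; "contact_force": force on the tool from outside, world axes, zero at the start; "moment": the same for the moment, N m; "grip_width": opening from 0.0 (shut) to 1.0 (fully open); "grip_force": force on a finger pad.
Only numpy, scipy, OpenCV 4.12 (cv2) and the standard library are available. Lean on these libraries where they do the work, as an engineer would, in place of code of your own. Each camera call takes 0.05 s, during which the arm holds its last target. There are 200 camera calls.

## Working session

There is one attempt and no reset: what is moved stays moved. The work goes in short steps, Python scripts to look and compute and a tool call to move; the robot and the scene stay as the last step left them, time stands still between calls to the robot, and variables do not carry over. Pictures are saved under pics/ and viewed, at most 14 in all, crops included, and the job is handed in when it is done.

Besides the shell and the picture viewer there is one more tool, called in YAML: its name, and indented under it one key for each argument. apply_moves: Moves the arm, as the interface text tells. Its arguments: {"type":"object","properties":{"steps":{"type":"array"},"jaw":{"type":"number"},"force":{"type":"number"}},"required":["steps"]}

```bash
mkdir -p pics
cat > h.py <<'E'
import numpy as np, cv2
from plant import robot, camera
def save(name,fn,crop=None,s=1):
    c=camera(name); im=c["pixels"][:,:,::-1]
    if crop: a,b,w,h=crop; im=im[b:b+h,a:a+w]
    cv2.imwrite(fn,cv2.resize(np.ascontiguousarray(im),None,fx=s,fy=s,interpolation=cv2.INTER_CUBIC)); return c
def ray(c,u,v,z):
    E=np.array(c["extrinsics"]);R,t=E[:3,:3],E[:3,3]
    d=R.T@np.array([(u-c["cx"])/c["fx"],-(v-c["cy"])/c["fy"],-1]);o=-R.T@t
    return o+d*(z-o[2])/d[2]
def proj(c,p):
    E=np.array(c["extrinsics"]);q=E[:3,:3]@np.array(p)+E[:3,3]
    return c["cx"]+c["fx"]*q[0]/-q[2], c["cy"]-c["fy"]*q[1]/-q[2]
E
python3 - <<'E'
from h import *
for n in("top","side"):
    c=save(n,f"pics/{n}0.png",s=1.25); print(n,{k:v for k,v in c.items() if k!="pixels"})
o=robot.get_obs();print(o["tool_pos"],o["tool_rot"],o["clock"],o["contact_force"],robot.tip_reach)
E
```

```text
top {'fx': 478.6198507020158, 'fy': 478.6198507020158, 'cx': 313.2476650741291, 'cy': 198.60423884876792, 'extrinsics': array([[-0.07924611, -0.99684878,  0.00354509,  0.02798906],
       [ 0.97253896, -0.0765319 ,  0.21979725, -0.53008449],
       [-0.21883331,  0.02086581,  0.97553913, -1.33784176],
       [ 0.        ,  0.        ,  0.        ,  1.        ]])}
side {'fx': 433.86970267727196, 'fy': 433.86970267727196, 'cx': 332.2465221208908, 'cy': 198.14928014905422, 'extrinsics': array([[ 0.89706522, -0.44184635,  0.00676688, -0.47007898],
       [ 0.21295429,  0.44567004,  0.8694991 , -0.15132498],
       [-0.3872008 , -0.77855637,  0.49388817, -0.93807226],
       [ 0.        ,  0.        ,  0.        ,  1.        ]])}
[0.22619394 0.5280338  0.2444569 ] [[-9.19168606e-01  3.93863280e-01 -8.89264661e-04]
 [ 3.93864241e-01  9.19167218e-01 -1.60767120e-03]
 [ 1.84180273e-04 -1.82797044e-03 -9.99998312e-01]] 0.1 [ 0.09700278 -0.18527785  1.34286899] 0.014
```

View pics/top0.png

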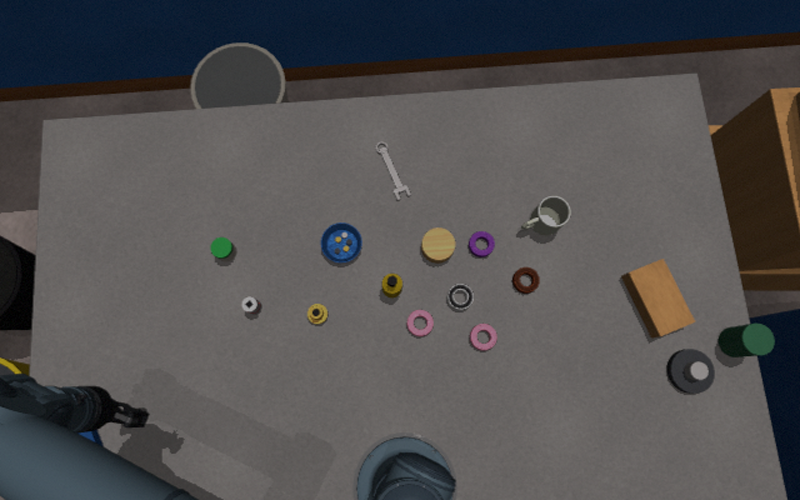

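View pics/side0.png

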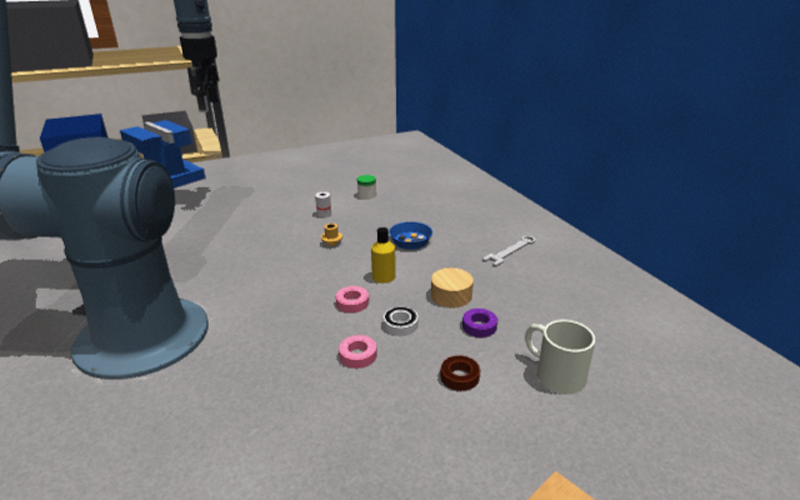

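The overview shows the whole kit: tub (222,247), socket (250,305), bush (317,314), oil (392,285), bearing (460,297), block (438,244) and dish (341,243). I'll enlarge it to read the positions more closely.

Run:
```python
from h import *
save("top","pics/top1.png",(150,100,320,200),2.5)
```

```text
(no output)
```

View pics/top1.png

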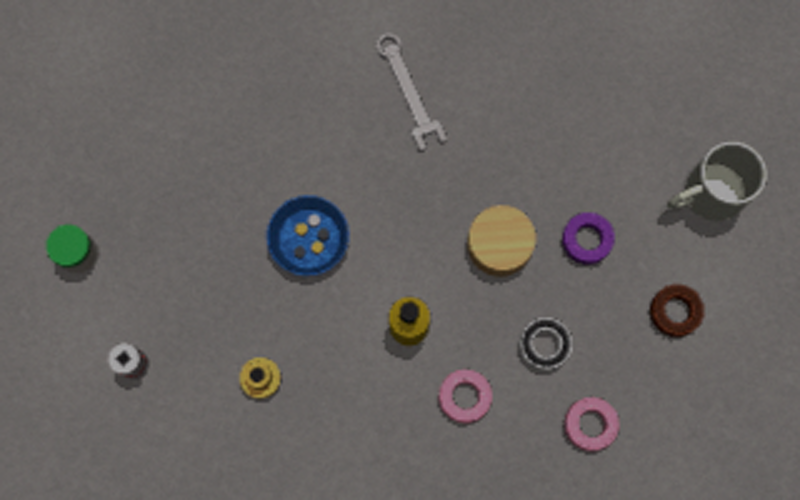

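The crop gives these tops: tub (69,245), socket (124,358), bush dot (257,375), bearing (546,343), block (502,239), dish rim (308,235), oil cap (409,313), spanner from (389,45) to (430,133).

Run:
```python
from h import *
c=camera("top")
P=dict(tub=(69,245,.05),socket=(124,358,.055),bush=(257,375,.045),bearing=(546,344,.02),block=(502,239,.04),dish=(308,235,.026),oil=(409,313,.11),purple=(588,238,.02),pink1=(466,396,.02),pink2=(592,424,.02),old=(677,310,.02),mug=(733,173,.085),spA=(389,45,.005),spB=(430,140,.005))
s=camera("side")
for k,(u,v,z) in P.items():
    p=ray(c,150+u/2.5,100+v/2.5,z); print(k,p.round(4),"side0px",(np.array(proj(s,p))*1.25).round(0), 'r',np.hypot(*p[:2]).round(3))
```

```text
tub [0.5657 0.3827 0.05  ] side0px [365. 178.] r 0.683
socket [0.4265 0.3209 0.055 ] side0px [322. 194.] r 0.534
bush [0.3963 0.1712 0.045 ] side0px [330. 226.] r 0.432
bearing [ 0.4091 -0.1675  0.02  ] side0px [399. 317.] r 0.442
block [ 0.5353 -0.126   0.04  ] side0px [450. 279.] r 0.55
dish [0.5615 0.1038 0.026 ] side0px [410. 231.] r 0.571
oil [ 0.4437 -0.0078  0.11  ] side0px [380. 229.] r 0.444
purple [ 0.5329 -0.2313  0.02  ] side0px [478. 318.] r 0.581
pink1 [ 0.3557 -0.0679  0.02  ] side0px [351. 295.] r 0.362
pink2 [ 0.3118 -0.2111  0.02  ] side0px [356. 347.] r 0.376
old [ 0.4373 -0.3269  0.02  ] side0px [458. 368.] r 0.546
mug [ 0.5825 -0.3967  0.085 ] side0px [568. 335.] r 0.705
spA [ 0.8044 -0.0117  0.005 ] side0px [528. 239.] r 0.804
spB [ 0.6754 -0.0528  0.005 ] side0px [490. 260.] r 0.677
```

apply_moves:
  steps:
    - [[0,0,0,-0.043],[0,0,0,-0.043],[0,0,0,-0.043],[-0.025,-0.055,0,0],[-0.025,-0.055,0,0],[-0.025,-0.055,0,0],[-0.025,-0.055,0,0],[-0.025,-0.055,0,0],[-0.025,-0.055,0,0],[-0.02,-0.055,0,0],[-0.02,-0.055,0,0],[0,-0.055,0,0]]
  jaw: 1

```text
clock: 1.75
tool_pos: [0.4179, 0.0315, 0.2454]
tool_rot: [[-1.0, -0.0, 0.001], [-0.0, 1.0, -0.0], [-0.001, -0.0, -1.0]]
contact_force: [-0.4, -0.7, -0.0]
grip_width: 1.0
grip_force: 0.0
```

apply_moves:
  steps:
    - [[0,-0.05,0,0],[0,-0.05,0,0],[0,-0.05,0,0],[0,-0.04,0,0],[0,0,0,0],[0,0,0,0]]

```text
clock: 2.5
tool_pos: [0.4165, -0.1558, 0.2451]
tool_rot: [[-1.0, -0.0, -0.0], [-0.0, 1.0, 0.001], [0.0, 0.001, -1.0]]
contact_force: [0.8, -0.0, -0.3]
grip_width: 1.0
grip_force: 0.0
```

Run:
```python
from h import *
c=save("wrist","pics/w0.png",None,1.25)
o=robot.get_obs();print(o["tool_pos"],o["tool_rot"],o["joint_positions"],o["clock"],o["contact_force"])
for n,p in dict(bearing=(.4091,-.1675,.02),block=(.5353,-.126,.04),tip=o["tool_pos"]+np.array([0,0,-.014])).items(): print(n,np.array(proj(c,p))*1.25)
```

```text
[ 0.41657428 -0.15540756  0.24518594] [[-9.99998941e-01 -1.41052975e-03 -3.57765001e-04]
 [-1.41081304e-03  9.99998691e-01  7.92832834e-04]
 [ 3.56646218e-04  7.93336734e-04 -9.99999622e-01]] [-5.00277461e-01  1.14890898e-01 -2.64005100e-01  1.19259455e+00
  5.24062017e-04 -5.01688315e-01] 2.55 [-0.8265822  -0.90394895  0.75695842]
bearing [387.85982159 203.90137282]
block [431.64523116 337.2224378 ]
tip [400.37811386 324.23828639]
```

View pics/w0.png

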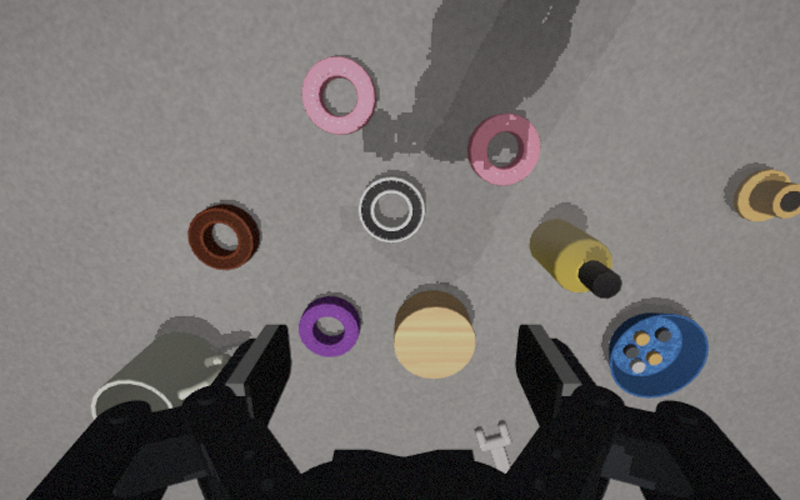

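The wrist view shows the bearing at (392,209) and the block top at (435,342). Both sit about 4-5 px off the prediction, so I'll go closer to settle it.

apply_moves:
  steps:
    - [[0.005,-0.01,0.04,0],[0,0,0.05,0],[0,0,0.04,0],[0,0,0,0],[0,0,0,0],[0,0,0,0]]

```text
clock: 3.3
tool_pos: [0.4135, -0.1669, 0.1173]
tool_rot: [[-1.0, -0.001, 0.003], [-0.001, 1.0, -0.002], [-0.003, -0.002, -1.0]]
contact_force: [-0.1, -1.0, -0.1]
grip_width: 1.0
grip_force: 0.0
```

Run:
```python
from h import *
c=save("wrist","pics/w1.png",None,1.25)
o=robot.get_obs();print(o["tool_pos"],o["clock"],o["contact_force"])
for n,p in dict(bearing=(.4091,-.1675,.02),block=(.5353,-.126,.04),tip=o["tool_pos"]+np.array([0,0,-.014])).items(): print(n,np.array(proj(c,p))*1.25)
```

```text
[ 0.41335299 -0.16696028  0.11712916] 3.35 [ 0.33368816 -0.41044476 -0.36571615]
bearing [399.63477048 249.90123895]
block [462.63266308 441.63714333]
tip [399.3848626  323.43188687]
```

View pics/w1.png

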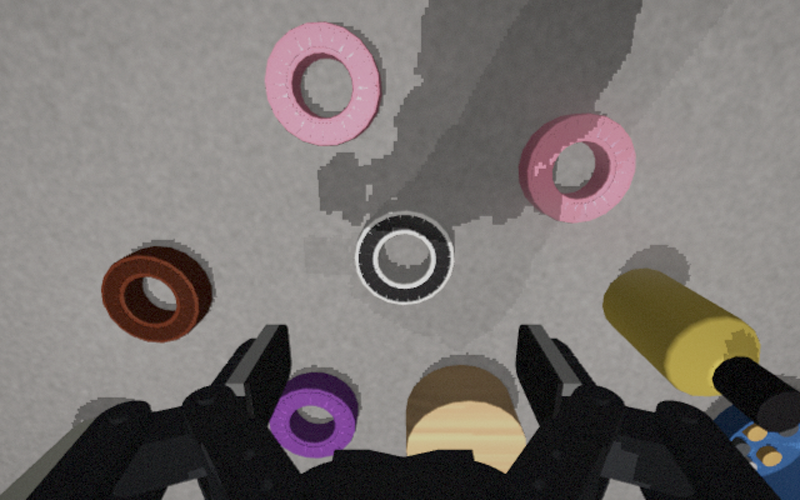

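The bearing is nearly centred between the fingers, at (404,257). I'll descend and grip it.

apply_moves:
  steps:
    - [[0.001,0.001,0.03,0],[0,0,0.03,0],[0,0,0.025,0],[0,0,0.01,0],[0,0,0.005,0],[0,0,0,0],[0,0,0,0]]

```text
clock: 4.22
tool_pos: [0.4115, -0.1658, 0.0161]
tool_rot: [[-1.0, -0.0, 0.001], [-0.0, 1.0, -0.001], [-0.001, -0.001, -1.0]]
contact_force: [0.2, -0.5, 0.4]
grip_width: 1.003
grip_force: 0.0
```

apply_moves:
  steps:
    - [[0,0,0,0],[0,0,0,0],[0,0,0,0],[0,0,0,0],[0,0,0,0],[0,0,0,0],[0,0,0,0],[0,0,0,0]]
  jaw: 0.6
  force: 30

```text
clock: 5.22
tool_pos: [0.4112, -0.1657, 0.0163]
tool_rot: [[-1.0, -0.001, 0.001], [-0.001, 1.0, -0.001], [-0.001, -0.001, -1.0]]
contact_force: [-1.3, -0.1, 7.5]
grip_width: 0.714
grip_force: 30.7
```

apply_moves:
  steps:
    - [[0,0,0,0],[0,0,0,0],[0,0,-0.003,0],[0,0,0,0],[0,0,0,0]]
  jaw: 0.8

```text
clock: 5.85
tool_pos: [0.4108, -0.1654, 0.0183]
tool_rot: [[-1.0, -0.0, 0.0], [-0.0, 1.0, 0.0], [-0.0, 0.0, -1.0]]
contact_force: [0.7, -0.0, -0.1]
grip_width: 0.805
grip_force: 0.0
```

apply_moves:
  steps:
    - [[0,0,0,0],[0,0,0,0],[0,0,0,0],[0,0,0,0],[0,0,0,0],[0,0,0,0]]
  jaw: 0.6
  force: 40

```text
clock: 6.6
tool_pos: [0.4109, -0.1655, 0.019]
tool_rot: [[-1.0, -0.001, 0.0], [-0.001, 1.0, -0.001], [-0.0, -0.001, -1.0]]
contact_force: [-2.1, 0.7, 7.0]
grip_width: 0.707
grip_force: 41.2
```

apply_moves:
  steps:
    - [[0,0,-0.02,0],[0,0,-0.04,0],[0,0,-0.04,0],[0,0,0,0],[0,0,0,0],[0,0,0,0]]

```text
clock: 7.35
tool_pos: [0.4095, -0.1646, 0.1167]
tool_rot: [[-1.0, -0.0, -0.003], [-0.0, 1.0, 0.002], [0.003, 0.002, -1.0]]
contact_force: [-1.2, -0.4, -2.3]
grip_width: 0.707
grip_force: 44.2
```

Run:
```python
from h import *
c=save("wrist","pics/w2.png",None,1.25)
o=robot.get_obs();print(o["tool_pos"],o["clock"],o["contact_force"])
for n,p in dict(block=(.5353,-.126,.04),block2=(.5385,-.124,.04)).items(): print(n,np.array(proj(c,p))*1.25)
```

```text
[ 0.40954261 -0.1646461   0.11678243] 7.4 [ 0.14081272  0.05043993 -1.92770004]
block [458.70371364 448.5372649 ]
block2 [461.51071223 452.38516351]
```

View pics/w2.png

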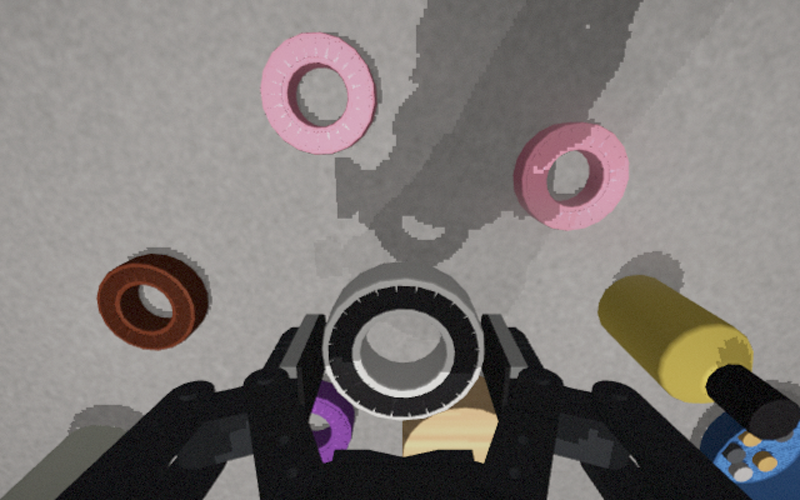

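apply_moves:
  steps:
    - [[-0.05,0.015,0,0],[-0.05,0.015,0,0],[-0.027,0.011,0.02,0],[0,0,0.02,0],[0,0,0,0],[0,0,0,0],[0,0,0,0]]

```text
clock: 8.28
tool_pos: [0.5381, -0.1247, 0.0791]
tool_rot: [[-1.0, 0.0, 0.001], [0.0, 1.0, -0.0], [-0.001, -0.0, -1.0]]
contact_force: [1.3, -0.7, -1.6]
grip_width: 0.706
grip_force: 44.2
```

Run:
```python
from h import *
c=save("wrist","pics/w3.png",(160,160,320,240),2.5)
o=robot.get_obs();print(o["tool_pos"],o["clock"],o["contact_force"])
for n,p in dict(block=(.5353,-.126,.04),tcp=o["tool_pos"]).items(): print(n,(np.array(proj(c,p))-160)*2.5)
import pickle;pickle.dump(c,open("w3.pkl","wb"))
```

```text
[ 0.53811463 -0.12468767  0.07919035] 8.325 [-1.07386735  0.10091492 -1.28601421]
block [393.94688605 184.64559673]
tcp [398.36923489 285.00249282]
```

View pics/w3.png

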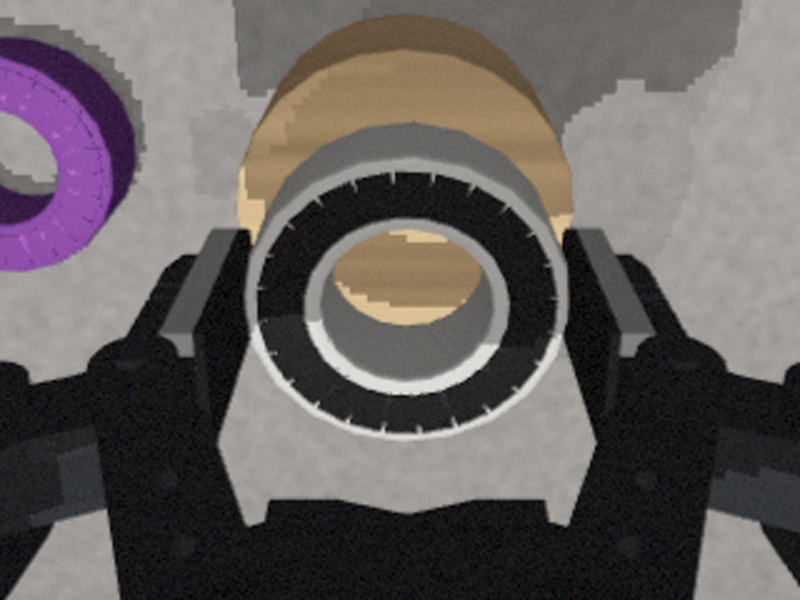

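The hover view shows the block top from u=238 to 573 with its far edge at v=50. The bearing top runs from u=246 to 568 and v=158 to 440. I'll fit both circles.

Run:
```python
from h import *
import pickle; from scipy.optimize import least_squares
c=pickle.load(open("w3.pkl","rb")); a=np.linspace(0,2*np.pi,720)
def ext(x,y,z,r):
    q=np.array([proj(c,(x+r*np.cos(t),y+r*np.sin(t),z)) for t in a]); q=(q-160)*2.5
    return np.array([q[:,0].min(),q[:,0].max(),q[:,1].min(),q[:,1].max()])
f=least_squares(lambda p:(ext(p[0],p[1],.04,.04)-[238,573,50,0])[:3],[.535,-.126],diff_step=1e-4);print(f.x,f.fun)
f=least_squares(lambda p:ext(p[0],p[1],p[2],.031)-[246,568,158,440],[.538,-.126,.08],diff_step=1e-4);print(f.x,f.fun)
```

```text
[ 0.54299514 -0.12328947] [-2.14224498  2.14515159  0.27840475]
[ 0.54456789 -0.12305235  0.07685488] [-0.46918693  0.46949035  0.50715154 -0.57635427]
```

apply_moves:
  steps:
    - [[0.001,0,0.01,0],[0,0,0.006,0],[0,0,0.003,0],[0,0,0.001,0],[0,0,0.001,0],[0,0,0,0],[0,0,0,0]]

```text
clock: 9.2
tool_pos: [0.5361, -0.1241, 0.059]
tool_rot: [[-1.0, -0.001, -0.001], [-0.001, 1.0, -0.0], [0.001, -0.0, -1.0]]
contact_force: [-7.1, 2.5, 14.1]
grip_width: 0.708
grip_force: 45.6
```

Contact with the block, 14 N. I'll release and retreat.

apply_moves:
  steps:
    - [[0,0,0,0],[0,0,0,0],[0,0,0,0],[0,0,-0.02,0],[0,0,-0.05,0],[0.03,0,-0.05,0],[0.05,0,-0.05,0],[0,0,0,0],[0,0,0,0]]
  jaw: 1

```text
clock: 10.32
tool_pos: [0.4629, -0.1244, 0.2212]
tool_rot: [[-1.0, -0.0, 0.001], [-0.0, 1.0, -0.0], [-0.001, -0.0, -1.0]]
contact_force: [-0.2, 0.6, -0.3]
grip_width: 0.994
grip_force: 0.0
```

Run:
```python
from h import *
import pickle
c=save("wrist","pics/w4.png",(220,140,240,180),10/3)
o=robot.get_obs();print(o["tool_pos"],o["clock"],o["contact_force"])
pickle.dump(c,open("w4.pkl","wb"))
for n,p in dict(block=(.5365,-.1245,.04),brg=(.5365,-.1245,.06)).items(): print(n,(np.array(proj(c,p))-[220,140])*10/3)
```

```text
[ 0.46270117 -0.12424418  0.22037499] 10.375 [-0.57914841  0.35552246 -0.56368548]
block [335.3081575 347.9604278]
brg [335.09762355 376.78575392]
```

View pics/w4.png

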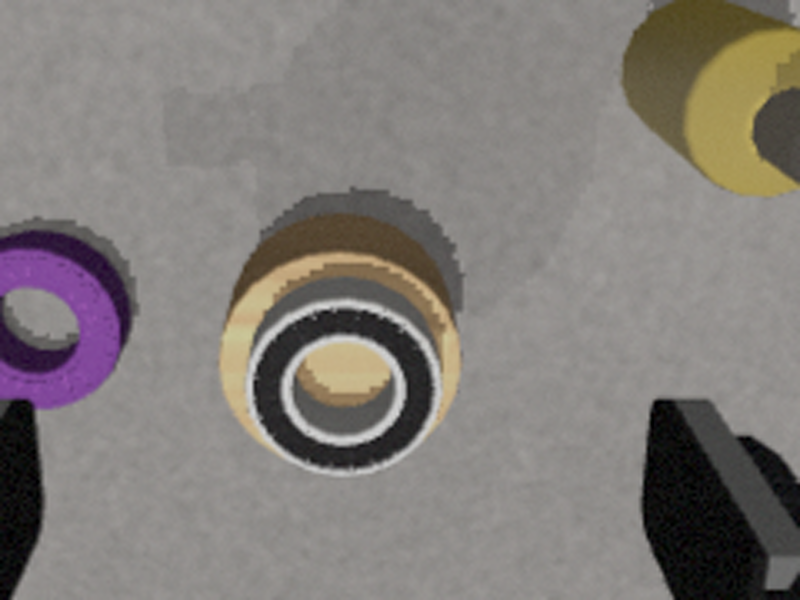

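The block top spans u=220 to 462 with its far edge at v=252. The bearing spans u=246 to 442 and v=298 to 475. I'll fit again.

```bash
cat >> h.py <<'E'
from scipy.optimize import least_squares
def fit(c,x0,z,r,off,s,L):  # L: left,right,top,bottom in crop px (nan = unknown)
    a=np.linspace(0,2*np.pi,720); L=np.array(L,float); m=~np.isnan(L)
    def e(p):
        q=(np.array([proj(c,(p[0]+r*np.cos(t),p[1]+r*np.sin(t),z)) for t in a])-off)*s
        return (np.array([q[:,0].min(),q[:,0].max(),q[:,1].min(),q[:,1].max()])-L)[m]
    f=least_squares(e,x0,diff_step=1e-4); return f.x.round(4),f.fun.round(1)
E
python3 - <<'E'
from h import *
import pickle
c=pickle.load(open("w4.pkl","rb"));n=np.nan
print(fit(c,[.5365,-.1245],.04,.04,[220,140],10/3,[220,462,252,n]))
print(fit(c,[.5365,-.1245],.06,.031,[220,140],10/3,[246,442,298,475]))
E
```

```text
(array([ 0.543 , -0.1226]), array([-0.9,  0.9,  0.1]))
(array([ 0.5408, -0.1217]), array([-2.2,  2.2, -1. ,  1.3]))
```

The bearing sits within about 1.5 mm of centre and lies flat. Next is the bush.

apply_moves:
  steps:
    - [[0.011,0.05,0,0],[0.011,0.05,0,0],[0.011,0.05,0,0],[0.011,0.05,0,0],[0.011,0.05,0,0],[0.011,0.046,0.03,0],[0,0,0.05,0],[0,0,0,0],[0,0,0,0],[0,0,0,0]]

```text
clock: 11.62
tool_pos: [0.3984, 0.1716, 0.1432]
tool_rot: [[-1.0, 0.001, 0.003], [0.001, 1.0, 0.001], [-0.003, 0.001, -1.0]]
contact_force: [0.0, -0.5, 0.7]
grip_width: 0.998
grip_force: 0.0
```

Run:
```python
from h import *
c=save("wrist","pics/w5.png",(220,80,240,180),10/3)
o=robot.get_obs();print(o["tool_pos"],o["clock"],o["contact_force"])
im=c["pixels"].astype(int)
m=((im[:,:,0]-im[:,:,2]>45)).astype(np.uint8)
n,l,st,ce=cv2.connectedComponentsWithStats(m)
for i in range(1,n):
    if st[i,4]>60: print(st[i],ce[i].round(1))
p=proj(c,(.397,.172,.045));print(p)
for z in(.045,.02): print(proj(c,(.397,.172,z)))
```

```text
[0.39827068 0.17159212 0.14314538] 11.675 [-1.03491639  0.14832066  0.72730551]
[ 295  171   57   56 1835] [323.  196.9]
[  48  220  110   91 5564] [105.1 263. ]
[477 223   9  28  68] [479.5 233.4]
[  0 317  46  67 752] [ 28.9 350.8]
[242 333  13  12 131] [248.  338.4]
[261 351  13  12 108] [266.6 356.2]
(np.float64(320.5956088348123), np.float64(203.3899033361044))
(np.float64(320.5956088348123), np.float64(203.3899033361044))
(np.float64(320.66439332852275), np.float64(193.7695663094004))
```

View pics/w5.png

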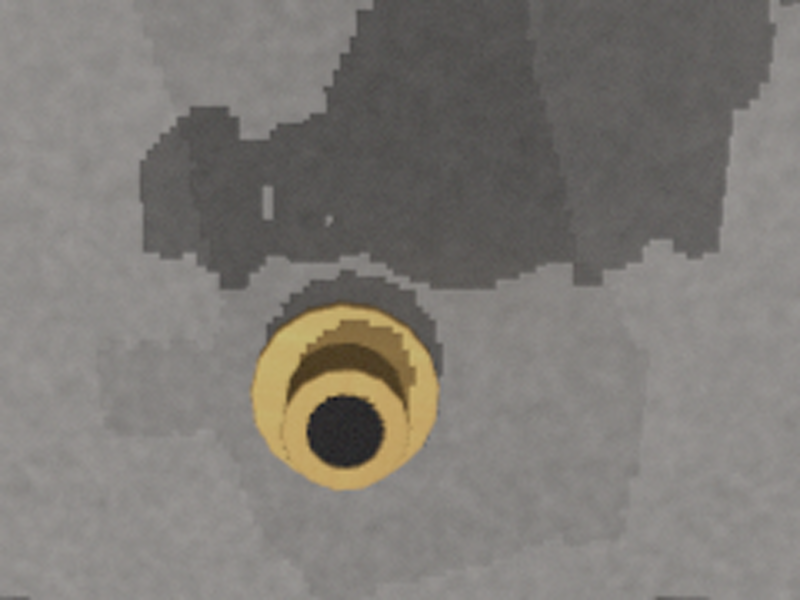

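The bush dot is at crop (345,431), which puts it centred under the gripper once the wrist-camera bias is allowed for. I'll descend and grip.

apply_moves:
  steps:
    - [[0,0,0.04,0],[0,0,0.04,0],[0,0,0.02,0],[0,0,0.004,0],[0,0,0,0],[0,0,0,0]]

```text
clock: 12.42
tool_pos: [0.3979, 0.1719, 0.0388]
tool_rot: [[-1.0, -0.0, 0.003], [-0.0, 1.0, 0.001], [-0.003, 0.001, -1.0]]
contact_force: [-0.5, -0.1, -0.0]
grip_width: 0.998
grip_force: 0.0
```

apply_moves:
  steps:
    - [[0,0,0,0],[0,0,0,0],[0,0,0,0],[0,0,0,0],[0,0,0,0],[0,0,0,0],[0,0,0,0],[0,0,0,0],[0,0,0,0],[0,0,0,0]]
  jaw: 0.2
  force: 40

```text
clock: 13.68
tool_pos: [0.3966, 0.1717, 0.0378]
tool_rot: [[-1.0, -0.001, 0.0], [-0.001, 1.0, 0.0], [-0.0, 0.0, -1.0]]
contact_force: [-2.2, 0.1, 5.1]
grip_width: 0.335
grip_force: 39.3
```

apply_moves:
  steps:
    - [[0,0,-0.02,0],[0,0,-0.05,0],[0,0,-0.05,0],[0,0,-0.05,0],[-0.023,-0.049,0,0],[-0.023,-0.049,0,0],[-0.023,-0.049,0,0],[-0.023,-0.049,0,0],[-0.023,-0.049,0,0],[-0.023,-0.049,0,0],[0,0,0.03,0],[0,0,0,0]]

```text
clock: 15.18
tool_pos: [0.5321, -0.122, 0.1744]
tool_rot: [[-1.0, 0.001, -0.007], [0.001, 1.0, 0.003], [0.007, 0.003, -1.0]]
contact_force: [-0.7, 0.7, -1.4]
grip_width: 0.335
grip_force: 40.1
```

apply_moves:
  steps:
    - [[0,0,0.04,0],[0,0,0,0],[0,0,0,0],[0,0,0,0]]

```text
clock: 15.68
tool_pos: [0.5357, -0.1224, 0.1394]
tool_rot: [[-1.0, -0.001, 0.003], [-0.001, 1.0, -0.001], [-0.003, -0.001, -1.0]]
contact_force: [0.6, 0.3, -1.8]
grip_width: 0.334
grip_force: 40.1
```

Run:
```python
from h import *
import pickle
c=save("wrist","pics/w6.png",(220,160,200,150),4)
pickle.dump(c,open("w6.pkl","wb"))
o=robot.get_obs();print(o["tool_pos"],o["clock"],o["contact_force"])
```

```text
[ 0.53566058 -0.12244161  0.13922581] 15.725 [ 0.38653019  0.81143189 -1.10711069]
```

View pics/w6.png

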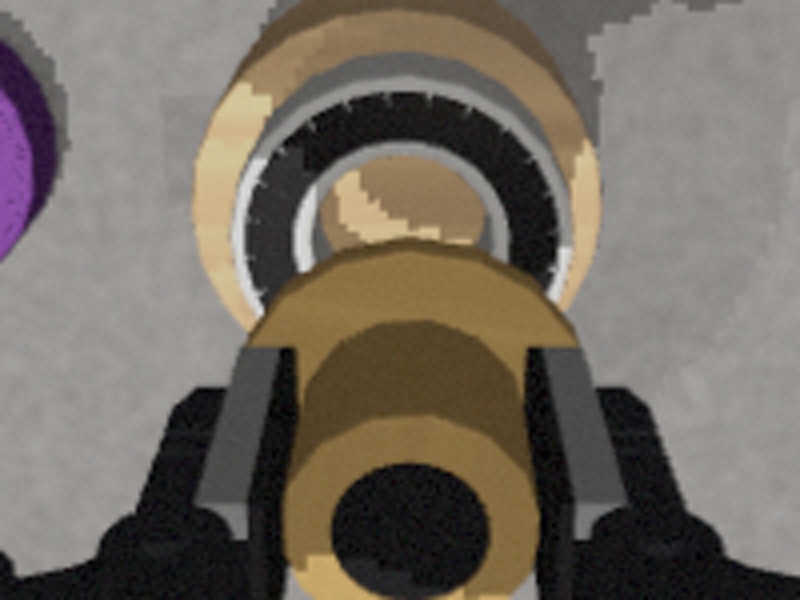

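Crop readings: bearing from u=233 to 571 with top at v=77, block top from u=193 to 602 with top at v=10. The bush head runs from u=283 to 541 with top at v=414.

Run:
```python
from h import *
import pickle
c=pickle.load(open("w6.pkl","rb"));n=np.nan;o=[220,160]
print('block',fit(c,[.5365,-.1245],.04,.04,o,4,[193,602,10,n]))
print('brg',fit(c,[.5365,-.1245],.06,.031,o,4,[233,571,77,n]))
print('head',fit(c,[.5365,-.1245],.1464,.015,o,4,[283,541,414,n]))
print('flange top',fit(c,[.5365,-.1245],.1214,.024,o,4,[n,n,243,n]))
```

```text
block (array([ 0.5431, -0.1231]), array([-2.2,  2.2,  0.2]))
brg (array([ 0.5417, -0.1222]), array([-5. ,  5. ,  0.4]))
head (array([ 0.5413, -0.1207]), array([-3.8,  3.8,  0.3]))
flange top (array([ 0.5403, -0.1245]), array([-0.]))
```

apply_moves:
  steps:
    - [[0,-0.0015,0.02,0],[0,0,0.012,0],[0,0,0,0],[0,0,0,0],[0,0,0,0]]

```text
clock: 16.35
tool_pos: [0.5351, -0.1239, 0.1062]
tool_rot: [[-1.0, -0.001, 0.001], [-0.001, 1.0, -0.0], [-0.001, -0.0, -1.0]]
contact_force: [-0.0, -0.5, -0.7]
grip_width: 0.338
grip_force: 40.1
```

apply_moves:
  steps:
    - [[0,0,0.006,0],[0,0,0.005,0],[0,0,0.004,0],[0,0,0,0],[0,0,0,0]]

```text
clock: 16.98
tool_pos: [0.5346, -0.1238, 0.0905]
tool_rot: [[-1.0, -0.0, 0.0], [-0.0, 1.0, 0.0], [-0.0, 0.0, -1.0]]
contact_force: [0.2, 0.2, -1.4]
grip_width: 0.334
grip_force: 40.1
```

apply_moves:
  steps:
    - [[0,0,0.003,0],[0,0,0.002,0],[0,0,0.0015,0],[0,0,0,0],[0,0,0,0]]

```text
clock: 17.6
tool_pos: [0.5345, -0.1238, 0.084]
tool_rot: [[-1.0, -0.0, -0.0], [-0.0, 1.0, 0.0], [0.0, 0.0, -1.0]]
contact_force: [-1.2, 1.2, 0.6]
grip_width: 0.336
grip_force: 40.2
```

The spigot has entered with no resistance. I'll seat it and release.

apply_moves:
  steps:
    - [[0,0,0.001,0],[0,0,0,0],[0,0,0,0]]

```text
clock: 17.98
tool_pos: [0.5346, -0.1237, 0.0839]
tool_rot: [[-1.0, -0.001, 0.001], [-0.001, 1.0, -0.0], [-0.001, -0.0, -1.0]]
contact_force: [-3.5, 1.9, 6.6]
grip_width: 0.337
grip_force: 40.9
```

apply_moves:
  steps:
    - [[0,0,0,0],[0,0,0,0],[0,0,0,0],[0,0,0,0],[0,0,-0.03,0],[0,0,-0.05,0],[0.03,0,-0.05,0],[0.05,0,-0.02,0],[0,0,0,0],[0,0,0,0]]
  jaw: 1

```text
clock: 19.23
tool_pos: [0.455, -0.124, 0.2328]
tool_rot: [[-1.0, -0.0, 0.001], [-0.0, 1.0, -0.0], [-0.001, -0.0, -1.0]]
contact_force: [0.5, -0.8, 0.0]
grip_width: 1.0
grip_force: 0.0
```

Run:
```python
from h import *
import pickle
c=save("wrist","pics/w7.png",(220,130,240,180),10/3)
pickle.dump(c,open("w7.pkl","wb"))
o=robot.get_obs();print(o["tool_pos"],o["clock"],o["contact_force"])
```

```text
[ 0.45513259 -0.12387479  0.23238246] 19.275 [0.11328639 0.26335667 0.04467372]
```

View pics/w7.png

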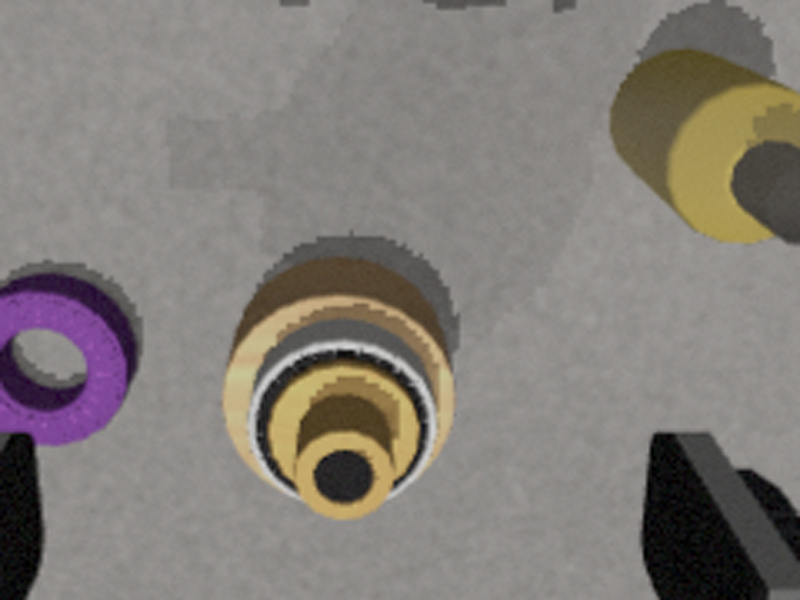

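The bush is seated upright, its flange concentric on the bearing: dot at (345,475), flange centre about (345,430). Next is the oil bottle.

apply_moves:
  steps:
    - [[0.003,0.059,0,0],[0.003,0.059,0.03,0],[0.003,0,0.05,0],[0,0,0.05,0],[0,0,0.03,0],[0,0,0.012,0],[0,0,0,0],[0,0,0,0]]

```text
clock: 20.27
tool_pos: [0.4471, -0.0094, 0.0637]
tool_rot: [[-1.0, -0.0, 0.002], [-0.0, 1.0, -0.0], [-0.002, -0.0, -1.0]]
contact_force: [-0.4, -0.2, 0.4]
grip_width: 1.003
grip_force: 0.0
```

apply_moves:
  steps:
    - [[0,0,0,0],[0,0,0,0],[0,0,0,0],[0,0,0,0],[0,0,0,0],[0,0,0,0],[0,0,0,0],[0,0,0,0]]
  jaw: 0.45
  force: 30

```text
clock: 21.28
tool_pos: [0.4466, -0.0091, 0.0636]
tool_rot: [[-1.0, -0.001, 0.002], [-0.001, 1.0, 0.0], [-0.002, 0.0, -1.0]]
contact_force: [-0.2, 1.4, 6.8]
grip_width: 0.547
grip_force: 30.4
```

apply_moves:
  steps:
    - [[0,0,-0.02,0],[-0.04,-0.001,0,0],[-0.04,0,0,0],[-0.025,0,0,0],[0,0,0,0],[0,0,0,0],[0,0,0,0]]

```text
clock: 22.15
tool_pos: [0.549, -0.01, 0.0824]
tool_rot: [[-1.0, -0.0, -0.002], [-0.0, 1.0, 0.0], [0.002, 0.0, -1.0]]
contact_force: [0.0, -0.3, -1.1]
grip_width: 0.547
grip_force: 31.9
```

apply_moves:
  steps:
    - [[0,0,0.01,0],[0,0,0.006,0],[0,0,0.003,0],[0,0,0.001,0],[0,0,0,0],[0,0,0,0]]

```text
clock: 22.9
tool_pos: [0.5506, -0.01, 0.0637]
tool_rot: [[-1.0, -0.001, 0.0], [-0.001, 1.0, 0.0], [-0.0, 0.0, -1.0]]
contact_force: [-3.8, 2.1, 7.3]
grip_width: 0.547
grip_force: 32.7
```

apply_moves:
  steps:
    - [[0,0,0,0],[0,0,0,0],[0,0,0,0],[0,0,-0.03,0],[0,0,-0.05,0],[0,0,-0.06,0],[0.017,0.047,0,0],[0.018,0.047,0,0],[0.018,0.047,0,0],[0.018,0.047,0,0],[0.018,0.048,0,0],[0.018,0.048,0,0]]
  jaw: 1

```text
clock: 24.4
tool_pos: [0.4429, 0.2753, 0.2027]
tool_rot: [[-1.0, -0.0, 0.0], [-0.0, 1.0, 0.0], [-0.0, 0.0, -1.0]]
contact_force: [2.0, -0.3, -0.5]
grip_width: 1.003
grip_force: 0.0
```

apply_moves:
  steps:
    - [[0.016,0.048,0.03,0],[0,0,0.05,0],[0,0,0,0],[0,0,0,0],[0,0,0,0]]

```text
clock: 25.02
tool_pos: [0.4295, 0.3222, 0.125]
tool_rot: [[-1.0, 0.001, 0.004], [0.001, 1.0, 0.002], [-0.004, 0.002, -1.0]]
contact_force: [0.4, 0.2, -0.6]
grip_width: 0.999
grip_force: 0.0
```

Run:
```python
from h import *
c=save("wrist","pics/w8.png",None,1.25)
t=save("top","pics/top2.png",(150,100,320,200),2.5)
o=robot.get_obs();print(o["tool_pos"],o["clock"],o["contact_force"])
im=c["pixels"].astype(int)
print('sock pred',proj(c,(.4265,.3209,.055)))
# dark square near prediction
u,v=map(int,proj(c,(.4265,.3209,.055)))
w=im[v-40:v+41,u-40:u+41].max(2); n,l,st,ce=cv2.connectedComponentsWithStats((w<45).astype(np.uint8))
for i in range(1,n):
    if st[i,4]>40: print(st[i],ce[i]+[u-40,v-40])
```

```text
[0.42913416 0.32208724 0.12459677] 25.125 [ 0.90064377 -0.81259302  0.26564544]
sock pred (np.float64(317.96129172764523), np.float64(214.51318043523818))
[ 35  36  24  22 243] [323.38683128 221.40740741]
```

View pics/top2.png

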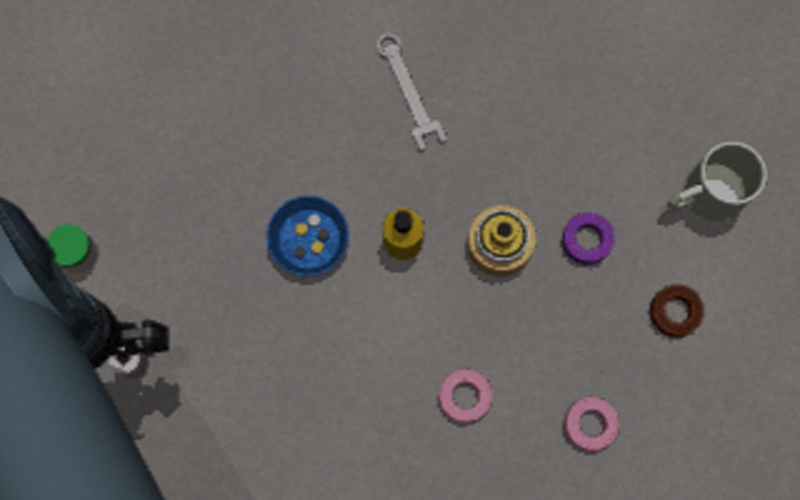

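The oil stands between the dish (308,235) and the block (502,239), its cap at (402,221). The socket lies under the gripper, so I'll grip it.

apply_moves:
  steps:
    - [[0,0,0.04,0],[0,0,0.03,0],[0,0,0.015,0],[0,0,0.004,0],[0,0,0,0],[0,0,0,0]]

```text
clock: 25.88
tool_pos: [0.4285, 0.3224, 0.0349]
tool_rot: [[-1.0, -0.0, 0.002], [-0.0, 1.0, 0.001], [-0.002, 0.001, -1.0]]
contact_force: [0.1, 0.5, -0.3]
grip_width: 0.996
grip_force: 0.0
```

apply_moves:
  steps:
    - [[0,0,0,0],[0,0,0,0],[0,0,0,0],[0,0,0,0],[0,0,0,0],[0,0,0,0],[0,0,0,0],[0,0,0,0],[0,0,0,0],[0,0,0,0]]
  jaw: 0.3
  force: 40

```text
clock: 27.12
tool_pos: [0.4278, 0.3221, 0.0341]
tool_rot: [[-1.0, -0.001, 0.001], [-0.001, 1.0, 0.001], [-0.001, 0.001, -1.0]]
contact_force: [-0.9, 0.5, 5.5]
grip_width: 0.409
grip_force: 39.8
```

Run:
```python
from h import *
c=camera("top")
for k,(u,v,z) in dict(oil=(402.5,221,.11),bush=(505,229,.091),brg=(501.5,236,.06),block=(502,239,.04),dish=(308,235,.026)).items(): print(k,ray(c,150+u/2.5,100+v/2.5,z).round(4))
o=robot.get_obs();print(o["tool_pos"],o["grip_width"])
```

```text
oil [ 0.5491 -0.0088  0.11  ]
bush [ 0.5352 -0.1253  0.091 ]
brg [ 0.5344 -0.1237  0.06  ]
block [ 0.5353 -0.126   0.04  ]
dish [0.5615 0.1038 0.026 ]
[0.42777957 0.32212441 0.03412072] 0.4064322315523747
```

apply_moves:
  steps:
    - [[0,0,-0.03,0],[0,0,-0.06,0],[0,0,-0.06,0],[-0.02,-0.05,-0.01,0],[-0.02,-0.05,0,0],[-0.02,-0.05,0,0],[-0.02,-0.05,0,0],[-0.02,-0.05,0,0],[-0.02,-0.05,0,0],[-0.02,-0.05,0,0],[-0.02,-0.05,0,0],[-0.032,-0.047,0,0]]

```text
clock: 28.68
tool_pos: [0.619, -0.1268, 0.1925]
tool_rot: [[-1.0, 0.0, -0.003], [0.0, 1.0, 0.001], [0.003, 0.001, -1.0]]
contact_force: [1.3, 0.5, -1.8]
grip_width: 0.411
grip_force: 40.8
```

apply_moves:
  steps:
    - [[0,0,0.04,0],[0,0,0.05,0],[0,0,0.04,0],[0,0,0,0],[0,0,0,0],[0,0,0,0]]

```text
clock: 29.42
tool_pos: [0.6217, -0.1257, 0.0662]
tool_rot: [[-1.0, -0.0, 0.004], [-0.0, 1.0, -0.001], [-0.004, -0.001, -1.0]]
contact_force: [-0.3, 0.5, -2.7]
grip_width: 0.412
grip_force: 40.8
```

apply_moves:
  steps:
    - [[0.002,0.0005,0.015,0],[0,0,0.01,0],[0,0,0.005,0],[0,0,0.002,0],[0,0,0,0],[0,0,0,0]]

```text
clock: 30.18
tool_pos: [0.6168, -0.1242, 0.0341]
tool_rot: [[-1.0, -0.001, -0.001], [-0.001, 1.0, 0.0], [0.001, 0.0, -1.0]]
contact_force: [-8.4, 3.1, 17.2]
grip_width: 0.41
grip_force: 43.0
```

apply_moves:
  steps:
    - [[-0.002,-0.001,-0.002,0],[0,0,0,0],[0,0,0.0005,0],[0,0,0,0],[0,0,0,0]]

```text
clock: 30.8
tool_pos: [0.6202, -0.1257, 0.0341]
tool_rot: [[-1.0, -0.0, 0.001], [-0.0, 1.0, -0.0], [-0.001, -0.0, -1.0]]
contact_force: [-3.3, 1.0, 7.9]
grip_width: 0.41
grip_force: 41.7
```

apply_moves:
  steps:
    - [[0,0,0,0],[0,0,0,0],[0,0,0,0],[0,0,-0.03,0],[0,0,-0.06,0],[0,0,-0.06,0],[0,0,0,0.0556],[0,0,0,0.0556],[0,0,0,0.0556],[0,0,0,0.0556],[0,0,0,0.0556],[0,0,0,0.0556]]
  jaw: 1

```text
clock: 32.3
tool_pos: [0.6197, -0.1256, 0.1829]
tool_rot: [[-0.495, 0.869, -0.0], [0.869, 0.495, 0.0], [0.0, -0.0, -1.0]]
contact_force: [0.4, -0.2, -0.3]
grip_width: 1.002
grip_force: 0.0
```

apply_moves:
  steps:
    - [[0,0,0,0.0556],[0,0,0,0.0556],[0,0,0,0.0552],[0.056,-0.006,0,0],[0.056,-0.006,0,0],[0.056,-0.006,0,0],[0.056,-0.006,0,0],[0.056,-0.006,0,0],[0.056,-0.006,0,0],[0.056,-0.006,0,0],[0.056,-0.006,0,0],[0.056,-0.005,0,0]]

```text
clock: 33.8
tool_pos: [0.5661, 0.3802, 0.1831]
tool_rot: [[-0.001, 1.0, 0.0], [1.0, 0.001, -0.0], [-0.0, 0.0, -1.0]]
contact_force: [1.5, -0.5, 1.1]
grip_width: 0.997
grip_force: 0.0
```

apply_moves:
  steps:
    - [[0,0,0.03,0],[0,0,0.03,0],[0,0,0,0],[0,0,0,0],[0,0,0,0]]

```text
clock: 34.42
tool_pos: [0.5677, 0.3787, 0.1252]
tool_rot: [[-0.0, 1.0, 0.003], [1.0, 0.0, 0.002], [0.002, 0.003, -1.0]]
contact_force: [-0.2, 0.3, -0.2]
grip_width: 0.998
grip_force: 0.0
```

Run:
```python
from h import *
c=save("wrist","pics/w9.png",None,1.25)
t=save("top","pics/top3.png",(150,100,320,200),2.5)
o=robot.get_obs();print(o["tool_pos"],o["tool_rot"].round(3),o["clock"],o["joint_positions"])
im=c["pixels"].astype(int); m=((im[:,:,1]-im[:,:,0]>40)).astype(np.uint8)
n,l,st,ce=cv2.connectedComponentsWithStats(m)
for i in range(1,n):
    if st[i,4]>100: print(st[i],ce[i], ray(c,*ce[i],.05))
im=t["pixels"].astype(int); p=proj(t,(.6195,-.125,.055)); print(p)
u,v=map(round,p); print(im[v-8:v+9,u-8:u+9].max(2))
```

```text
[0.56744825 0.37865379 0.12481967] [[-0.     1.     0.002]
 [ 1.     0.     0.001]
 [ 0.001  0.002 -1.   ]] 34.525 [4.95476775e-01 6.46719878e-01 2.07096608e-01 1.12846727e+00
 8.01254850e-05 2.06613147e+00]
[ 291  173   71   67 3757] [325.6843226  206.18525419] [0.57161275 0.38906005 0.05      ]
(np.float64(348.1413888275681), np.float64(166.95381615989896))
[[108 110 112 110 107 109 108 107 108 108 107 110 109 105 110 111 110]
 [109 108 110 112 111 109 106 108 109 107 107 108 107 107 110 108 107]
 [108 109 112 113 114 112 113 124 133 130 115 107 106 107 112 111 109]
 [110 110 113 111 117 142 164 166 166 166 166 155 116 111 114 112 108]
 [111 108 108 118 142 168 170 170 171 170 170 169 159 131 114 111 110]
 [107 105 111 133 168 171 172 158 112 129 172 170 169 151  93 112 114]
 [108 110 118 145 171 171 158  99  45  70 130 170 170 162 129 110 114]
 [110 108 118 149 171 157 100  44  33  39  69 129 169 170 155 108 107]
 [107 105 119 166 170 152  63  36  32  34  40  84 144 170 157 106 108]
 [110 107  97 133 171 168 150  86  32  43 101 163 167 166 137 105 107]
 [110 103  67 110 171 169 170 151  97 118 164 169 171 156 101 105 106]
 [108  95  60  77 132 170 169 168 166 166 170 170 168 147  95 108 110]
 [101  67  70  56  86 140 170 171 170 169 170 168 145  87 118 114 113]
 [ 99  58  59  69  56  73 110 147 154 150 131 103  73  81 114 113 115]
 [ 97  57  60  68  62  55  62  72  73  72  66  62  84 119 111 108 109]
 [ 69  65  55  54  55  54  56  57  54  53  59  66  83 114 114 112 109]
 [ 69  68  63  57  54  53  55  55  55  62  77  57  77 109 112 109 109]]
```

apply_moves:
  steps:
    - [[0.007,0.002,0.04,0],[0,0,0.035,0],[0,0,0.013,0],[0,0,0.005,0],[0,0,0,0],[0,0,0,0]]

```text
clock: 35.28
tool_pos: [0.5696, 0.386, 0.0319]
tool_rot: [[-0.0, 1.0, 0.003], [1.0, 0.0, 0.001], [0.001, 0.003, -1.0]]
contact_force: [-0.3, -0.9, 0.2]
grip_width: 0.999
grip_force: 0.0
```

apply_moves:
  steps:
    - [[0,0,0,0],[0,0,0,0],[0,0,0,0],[0,0,0,0],[0,0,0,0],[0,0,0,0],[0,0,0,0],[0,0,0,0],[0,0,0,0]]
  jaw: 0.45
  force: 30

```text
clock: 36.4
tool_pos: [0.569, 0.3856, 0.031]
tool_rot: [[-0.0, 1.0, 0.001], [1.0, 0.0, 0.001], [0.001, 0.001, -1.0]]
contact_force: [-0.5, -0.2, 5.4]
grip_width: 0.569
grip_force: 30.9
```

apply_moves:
  steps:
    - [[0,0,-0.03,0],[0,0,-0.06,0],[0,0,-0.06,0],[0,0,0,0],[0,0,0,0]]

```text
clock: 37.02
tool_pos: [0.5679, 0.3851, 0.1789]
tool_rot: [[-0.001, 1.0, -0.002], [1.0, 0.001, -0.001], [-0.001, -0.002, -1.0]]
contact_force: [0.1, -0.9, -2.0]
grip_width: 0.573
grip_force: 31.6
```

Run:
```python
from h import *
c=save("wrist","pics/w10.png",None,1.25)
o=robot.get_obs();print(o["tool_pos"])
im=c["pixels"].astype(int); m=((im[:,:,1]-im[:,:,0]>40)).astype(np.uint8)
n,l,st,ce=cv2.connectedComponentsWithStats(m)
for i in range(1,n):
    if st[i,4]>100: print(st[i],ce[i], ray(c,*ce[i],o["tool_pos"][2]+.018))
```

```text
[0.56729462 0.38474812 0.17775214]
[ 263  239  120  109 9755] [322.36986161 295.46560738] [0.56943456 0.38783655 0.19575214]
```

apply_moves:
  steps:
    - [[-0.049,0.006,0,0],[-0.049,0.006,0,0],[-0.049,0.006,0,0],[-0.049,0.006,0,0],[-0.049,0.006,0,0],[-0.049,0.006,0,0],[-0.05,0.006,0,0],[-0.05,0.006,0,0],[-0.05,0.004,0,0],[0,0,0.04,0],[0,0,0,0],[0,0,0,0]]

```text
clock: 38.58
tool_pos: [0.6197, -0.0578, 0.1395]
tool_rot: [[-0.001, 1.0, -0.003], [1.0, 0.001, 0.001], [0.001, -0.003, -1.0]]
contact_force: [1.4, -0.2, -0.7]
grip_width: 0.576
grip_force: 31.7
```

apply_moves:
  steps:
    - [[0,0,0.04,0],[0,0,0.03,0],[0,0,0.015,0],[0,0,0,0],[0,0,0,0],[0,0,0,0]]

```text
clock: 39.33
tool_pos: [0.622, -0.0588, 0.0568]
tool_rot: [[-0.001, 1.0, 0.003], [1.0, 0.001, -0.001], [-0.001, 0.003, -1.0]]
contact_force: [0.6, 0.7, -1.2]
grip_width: 0.573
grip_force: 31.8
```

apply_moves:
  steps:
    - [[0,-0.001,0.012,0],[0,0,0.008,0],[0,0,0.004,0],[0,0,0.001,0],[0,0,0,0],[0,0,0,0]]

```text
clock: 40.08
tool_pos: [0.6187, -0.0585, 0.031]
tool_rot: [[-0.0, 1.0, -0.002], [1.0, 0.0, 0.0], [0.0, -0.002, -1.0]]
contact_force: [-5.2, 0.5, 8.9]
grip_width: 0.575
grip_force: 32.3
```

Run:
```python
from h import *
o=robot.get_obs();print(o["tool_pos"],o["contact_force"])
c=save("side","pics/s1.png",(260,130,240,180),10/3)
```

```text
[ 0.61866847 -0.0584544   0.03100323] [-5.20638847  0.451553    8.94795724]
```

apply_moves:
  steps:
    - [[0,0,0,0],[0,0,0,0],[0,0,0,0],[0,0,-0.03,0],[0,0,-0.06,0],[0,0,-0.06,0],[0.05,0,-0.03,0],[0.06,0,0,0],[0.06,0,0,0],[0.06,0,0,0],[0,0,0,0],[0,0,0,0]]
  jaw: 0.85

```text
clock: 41.62
tool_pos: [0.6195, 0.1713, 0.2099]
tool_rot: [[-0.001, 1.0, -0.0], [1.0, 0.001, -0.001], [-0.001, -0.0, -1.0]]
contact_force: [-0.5, -0.5, -0.0]
grip_width: 0.851
grip_force: 0.0
```

Run:
```python
from h import *
o=robot.get_obs();print(o["tool_pos"],o["clock"])
c=save("top","pics/top4.png",(270,120,160,120),5)
im=c["pixels"].astype(int); m=((im[:,:,1]-im[:,:,0]>30)).astype(np.uint8)
n,l,st,ce=cv2.connectedComponentsWithStats(m)
for i in range(1,n):
    if st[i,4]>60: print(st[i],ce[i],ray(c,*ce[i],.05))
```

```text
[0.61954167 0.1713401  0.20992287] 41.625
[318 163  16  16 215] [325.46511628 170.51627907] [ 0.61523675 -0.05714124  0.05      ]
[262 184  24  24 315] [273.03174603 195.55873016] [0.55107317 0.1030862  0.05      ]
[594 259  26  25 506] [606.30237154 270.92687747] [ 0.25680347 -0.82908129  0.05      ]
[ 56 339  35  54 320] [ 73.9375   360.259375] [0.13365322 0.67183964 0.05      ]
[  3 348  55  41 971] [ 29.869207   367.92070031] [0.12323732 0.79031635 0.05      ]
[ 20 375  49  25 702] [ 48.86752137 390.20797721] [0.06185734 0.73662656 0.05      ]
```

View pics/top4.png

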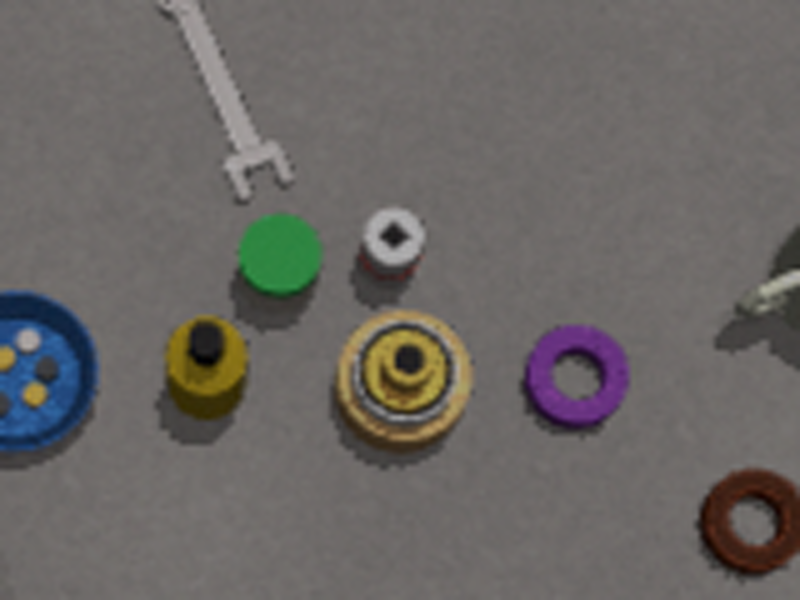

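The final view matches the request. Bush, bearing and block are concentric near (405,375), with the socket behind at (393,238), the tub to its left at (280,252) and the oil at (206,360). Measured gaps are about 25-27 mm, and the spanner, old bearing and mug have not moved.

```bash
python3 -c "
from plant import robot
print(robot.close_job())"
```

```text
the job is handed in; nothing more can be done
None
```

I set out the kit as asked and handed it in after about 42 s: the last camera view shows every piece in place, with gaps of about 25–27 mm, the bearing and bush about 1–2 mm off the block's centre, and the tub about 3 mm nearer the robot than the socket.

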